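Hold a limestone block in the corner of the carving board

TASK

Take the limestone block that has a step cut across one end and set it step side up on the carving board, its long side along the long fence and its full-height uncut end against the short fence. Press it, firmly but without banging the soft stone, tight into the corner so that it lies flat and touches both fences squarely at once, and finish while still holding it pressed there with the gripper, ready to be carved. Leave everything else where it lies.

Things in the scene. Friction and masses are not known exactly. Their poses are not given: they have to be found in the camera images.
- block_center (a point): Work piece: loose cream limestone block 110 mm long (its x), 58 wide (y), 54 high (z up), 0.46 to 0.7 kg. The last 40 mm at its -x end are cut down to a step 31 mm high with gouge marks; the other 70 mm, to the uncut +x end, are full height with flat sides. This point is the centre of the 110 x 58 x 54 outline, 27 mm above its underside; the weight centre is about 7 mm to +x of it.
- block_uncut_end (a point): Point on the same block: the middle of its uncut end face, 55 mm along +x from block_center, 27 mm above the underside.
- board: The carving board: a fixed plywood plate 300 mm (x) by 220 mm (y), its top 18 mm above the table; it does not slide. Origin: centre of its underside. Two wooden fences stand along two edges and meet in a corner at its +x +y end. Stone drags on it: sliding the block takes a push of up to about its own weight (5 to 7 N), and more when it is also pressed down.
- long_fence: Long fence, fixed on the board: beech strip 300 mm long, 22 wide, along the board's +y edge, 18 mm high above the board's top (36 mm above the table), so a seated block stands 36 mm proud of it. Origin: centre of its underside, axes as the board. Its working face is 88 mm to +y of the board's origin.
- short_fence: The short fence, part of the board: a beech strip 198 mm long, 22 mm wide, across the board's +x end, butting on the long fence, the same height. Origin: centre of its underside, same axes as the board. Its working face is 128 mm to +x of the board's origin.
- board_corner (a point): The inner corner: where the two fences' working faces meet on the board's top face (18 mm above the table), 128 mm along +x and 88 mm along +y of the board's origin; same axes as the board. The block belongs on its -x, -y side. Fences and stone are rigid.
- blank_center (a point): Bystander: a plain uncut limestone block of the same 110 x 58 x 54 mm without any step; its centre. To be left alone.
- gouge_middle (a point): Bystander: a carving gouge, 205 mm long, lying on the board's open part, not in the corner; dark wooden handle 26 mm thick reaching 115 mm to its -x, steel blade 90 mm to its +x. The point is where they join.
- rasp_middle (a point): Bystander: a rasp with a wooden handle (110 mm to -x, 26 mm thick) and a flat steel blade (210 mm to +x). The point is where they join.
- riffler_middle (a point): Bystander: a small riffler file, handle 85 mm to -x, 18 mm thick, thin steel 80 mm to +x. The point is where they join.
- mallet_head (a point): Bystander: a round wooden carver's mallet lying down, head 92 mm thick and 110 mm long, handle 190 mm to +x of this point, which is the middle of its head.
- hammer_grip (a point): Bystander: a steel hammer with a wooden handle lying down beyond the board; a point on its handle.
Mind the look-alikes: they are no part of the job. Leave any blue, pink or turquoise look-alike of the part that bears block_center alone.

How it is judged:
At the end, for the whole second after the job is handed in: Stepped block flat on the board (within 2.5 mm, 2 deg), step up, uncut end within 4 mm of the short fence, long side within 3.5 mm of the long fence and parallel to 2 deg, pressing on each fence with 3 to 40 N, at rest, the gripper still on it (over 2 N) (contact force between block and long_fence between 3 and 40 N and contact force between block and short_fence between 3 and 40 N and contact force between the fingers and block above 2 N and x of block_center in the frame of board_corner above -0.059 m and y of block_center in the frame of board_corner above -0.0325 m and x of block_uncut_end in the frame of board_corner above -0.004 m and angle between the x axis of block_center and the x axis of board_corner, either way round below 0.035 rad and angle between block_center's own z axis and vertical below 0.035 rad and z of block_center in the frame of board_corner below 0.0295 m and linear speed of block below 0.01 m/s); the arm keeps its last pose, push and grip.
It fails at once if the stone is banged or rammed against the board or its fences (over 80 N) (contact force between block and board above 80 N).
It fails at once if another thing on the table is shifted by more than 25 mm (distance of any of blank_center, gouge_middle, rasp_middle, riffler_middle, mallet_head, hammer_grip from where it was at the start of the episode above 0.025 m).
It also fails if it takes over 54 s, if anything falls off the work surface, if the arm or the gripper's body presses on something with over 40 N, if the wrist force passes 120 N, or if a joint passes its speed limit or range.

ROBOT

A 6-joint arm with a two-finger parallel gripper is mounted at the origin on the work surface. World frame = base frame: x ahead of the robot, y to its left, z up, the work surface at z = 0. Lengths are in m, angles in rad, forces in N, time in s.
With the tool pointing down it reaches from about 0.425 to 0.95 m from the base axis. Payload 3.5 kg.
Tool frame: the origin (TCP) lies at the very end of the fingers, on their centre line; the grasp point (between the pads) lies 19 mm behind it; z points along the fingers, y is the line along which they close (so a half turn about z gives the same grasp; the last joint's range is limited). The gripper opens to 85 mm and grips with 20 to 120 N. Pads are 22 mm wide; open, the fingers measure 114 mm over their backs; the gripper's body (76 mm by 85 mm) begins 54 mm behind the grasp point. The pads swing forward as they close: fully open they stand 13 mm farther back than shut.
Start: joints at [-1.366, 0.286, 1.577, -0, 1.279, -0.15], TCP at [0.235, -0.633, 0.231] pointing down, gripper open.
Joint ranges: [-2.77, 2.77], [-0.9, 2.22], [0.21, 2.48], [-1.53, 4.67], [0.24, 2.81], [-2.84, 2.84]. Speed limits (rad/s): [2.79, 2.79, 3.14, 3.14, 3.14, 3.14].

INTERFACE

Orientations are given as a unit quaternion [x, y, z, w].
In Python, from plant import ctrl gives the robot as it stands.
- The arm moves only by the tool carry_out, never from a script. Its argument "deltas" is one flat list of numbers, 6 for each row, row after row: the shift along the tool's x, y, z in m, then the turn, a rotation vector about the tool's x, y, z in rad. A call has 1 to 5 rows; each row is the pose to reach, as a shift and turn from the pose commanded when the call began, along the tool's axes at that moment; what a row does not reach only later rows make up. A row lasts 1/8 s, in which the tool goes at most 62.5 mm and 10.7 degrees, less where a joint would pass 70% of its speed; a pose out of reach is approached as far as the arm can. A call with a gripper value outside its range is refused whole. "grip" is the opening in per cent of the stroke, from 0 (shut) to 100 (fully open), set as the call begins (left out, the last holds). The fingers move at their own pace and stop on an object; "grip_force" is the grip in N (left out, the last holds). Time passes only in rows, so rows that repeat a pose let the fingers close. It gives the time, the measured TCP pose, the force, the opening and the grip force at its end, in the units of the state.
- ctrl.get_state(): the state, without advancing time (a new reading comes with each control period).
- ctrl.read_camera(name): name is "scene" or "top" or "wrist"; returns (picture, depth): 400x640x3 uint8, red, green, blue; 400x640 float32, m along the optical axis (not along the pixel's ray), 0 where there is no reading.
- ctrl.camera_model(name): a dict with "intrinsics" (3x3 intrinsics, pixels), "extrinsics" (4x4, takes a point from world to camera coordinates); the wrist camera has in their place "hand_eye" (4x4, takes a point from camera to tool coordinates, whose origin is the TCP and whose axes are the flange's). Camera axes: x right, y down, z forward; pixel columns grow to the right and rows downward; lengths in m; the calibration is good to about 2 mm. A picture is of the moment at which its call begins: read the wrist's pose just before it. camera_model takes no time and is no camera call.
- ctrl.sign_off(): hands the job in; it is judged then, once.
Trained networks look in the newest picture that a camera, given by its name, has taken for a name from the list of things; names that differ only in an ending like _2 or _b are one class to them, and where a whole thing is asked for, a point or a joint stands for the part that bears it (a point fixed in the world has none). Each returns a list of dicts, best first, with "score" (0 to 1); they miss things now and then, are a little off and sometimes report something else, mostly with a low value. They report only what shows in the picture. A call takes as long as a camera call. They do not tell look-alikes from the thing itself.
- ctrl.find_in(camera, query): "uv" ([column, row] in pixels, amid what is visible of it).
The state is a dict: "time": time; "qpos": joint angles; "dq": joint speeds; "joint_efforts": joint torques, N m; "eef_pos": TCP position; "tcp_rot": TCP orientation; "contact_force": force on the tool from outside, world axes, zero at the start; "wrist_torque": the same for the moment, N m; "opening": opening from 0.0 (shut) to 1.0 (fully open); "finger_force": force on a finger pad.
Only numpy, scipy, OpenCV 4.12 (cv2) and the standard library are available. Lean on these libraries where they do the work, as an engineer would, in place of code of your own. Each camera call takes 0.05 s, during which the arm holds its last target. There are 200 camera calls.

## Working session

There is one attempt and no reset: what is moved stays moved. The work goes in short steps, Python scripts to look and compute and a tool call to move; the robot and the scene stay as the last step left them, time stands still between calls to the robot, and variables do not carry over. Pictures are saved under pics/ and viewed, at most 10 in all, crops included, and the job is handed in when it is done.

Besides the shell and the picture viewer there is one more tool, called after ">>>" by a JSON object that holds its "method" and its "body", one argument or row to a line. carry_out: Moves the arm, as the interface text tells. Its arguments: {"type":"object","properties":{"deltas":{"type":"array"},"grip":{"type":"number"},"grip_force":{"type":"number"}},"required":["deltas"]}

```bash
mkdir -p pics; ls; python3 - <<'E'
from plant import ctrl
import cv2,numpy as np
s=ctrl.get_state(); print(s)
for c in ("top","scene"):
    im,d=ctrl.read_camera(c); np.savez(f"pics/{c}.npz",im=im,d=d)
    cv2.imwrite(f"pics/{c}0.png",im[:,:,::-1])
    for q in ("block_center","blank_center","board","board_corner","gouge_middle"):
        print(c,q,[(np.round(r["uv"]),round(r["score"],2)) for r in ctrl.find_in(c,q)])
    m=ctrl.camera_model(c);print(m)
print(ctrl.camera_model("wrist"))
E
```

```text
pics
{'time': 0.0, 'qpos': array([-1.36599520e+00,  2.87192888e-01,  1.57819839e+00, -8.39195535e-06,
        1.27857963e+00, -1.50006255e-01]), 'dq': array([ 1.47308678e-04, -1.48220755e-03, -1.36698599e-04,  6.59866943e-04,
        2.76584605e-04, -3.50148157e-06]), 'joint_efforts': array([ 1.42428900e-03, -4.05984306e+01, -2.92621315e+01, -1.42665681e-05,
        5.85754853e-03,  5.36071497e-06]), 'eef_pos': array([ 0.23438738, -0.63229324,  0.22991744]), 'tcp_rot': array([ 9.84304282e-01,  1.76475679e-01, -3.65901332e-05, -1.18857165e-03]), 'contact_force': array([-0.16428778, -0.5317974 ,  0.17915141]), 'wrist_torque': array([-0.00352361, -0.06623913,  0.02273816]), 'finger_force': 0.0, 'opening': 0.9991052723646394}
top block_center [(array([358., 168.]), 0.97), (array([384., 231.]), 0.84), (array([409., 280.]), 0.68), (array([496., 267.]), 0.63)]
top blank_center [(array([398., 148.]), 0.68)]
top board [(array([268., 184.]), 0.55)]
top board_corner [(array([267., 187.]), 0.63)]
top gouge_middle [(array([282., 212.]), 0.75)]
{'intrinsics': array([[430.43982853,   0.        , 31
[... 955 characters left out ...]
 0.36178344,  0.72857926, -0.58162274, -0.12438524],
       [-0.2655689 , -0.51749151, -0.81343451,  1.34155029],
       [ 0.        ,  0.        ,  0.        ,  1.        ]])}
{'intrinsics': array([[328.06026009,   0.        , 320.80717521],
       [  0.        , 328.06026009, 197.715633  ],
       [  0.        ,   0.        ,   1.        ]]), 'hand_eye': array([[ 7.30891969e-04, -9.58077421e-01, -2.86508499e-01,
         7.25587830e-02],
       [ 9.99999718e-01,  7.50279444e-04,  4.21138192e-05,
        -3.20391542e-04],
       [ 1.74613138e-04, -2.86508449e-01,  9.58077699e-01,
        -1.42541244e-01],
       [ 0.00000000e+00,  0.00000000e+00,  0.00000000e+00,
         1.00000000e+00]])}
```

View pics/top0.png

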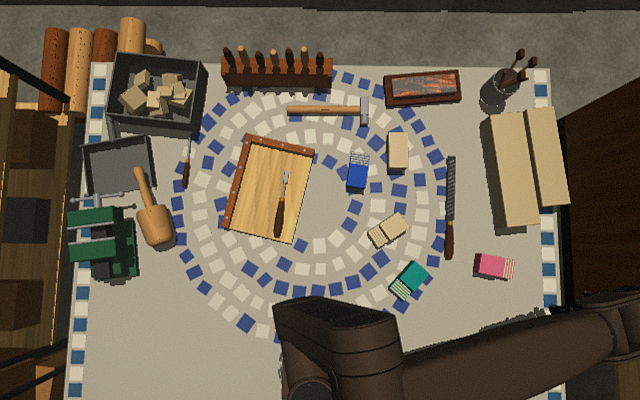

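View pics/scene0.png

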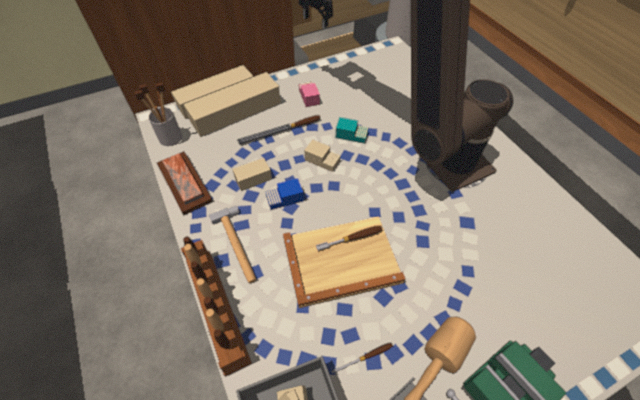

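Candidates in the top view: the cream stepped block (387,230) and the plain cream blank (398,152). Coloured stepped look-alikes are blue (357,172), turquoise (409,280) and pink (494,266). I choose (387,230), and will check it in a close crop while measuring.

```bash
cat > h.py <<'E'
import numpy as np,cv2
from scipy.spatial.transform import Rotation as R
def cloud(d,K,T):  # T cam->world
    v,u=np.indices(d.shape); p=np.stack([(u-K[0,2])/K[0,0]*d,(v-K[1,2])/K[1,1]*d,d],-1)
    return p@T[:3,:3].T+T[:3,3]
def rect(P,sel):
    q=P[sel][:,:2].astype(np.float32)*1000
    (c,s,a)=cv2.minAreaRect(q); return len(q),np.round(c,1),np.round(s,1),round(a,1),np.round(np.median(P[sel][:,2])*1000,1)
E
python3 - <<'E'
from h import *
from plant import ctrl
for c,(u,v) in (("top",(387,230)),("scene",(321,153))):
    f=np.load(f"pics/{c}.npz");m=ctrl.camera_model(c);P=cloud(f["d"].astype(float),m["intrinsics"],np.linalg.inv(m["extrinsics"]))
    U=np.indices(f["d"].shape);near=(abs(U[1]-u)<30)&(abs(U[0]-v)<30)
    z=P[...,2]
    print(c,"tablez",np.median(z[near&(z<.015)]))
    im=f["im"].astype(int);cream=(im[...,0]-im[...,2]>15)
    print("hi",rect(P,near&(z>.047)&cream)); print("lo",rect(P,near&(z>.022)&(z<.038)&cream))
    if c=="top":
        near=(U[1]>215)&(U[1]<320)&(U[0]>128)&(U[0]<250)
        print("board",rect(P,near&(z>.013)&(z<.042)))
        for p in [(247,143),(226,227),(311,156),(250,146),(231,231),(290,241)]: print(p,np.round(P[p[1],p[0]]*1000))
    cv2.imwrite(f"pics/crop_{c}.png",cv2.resize(f["im"][v-50:v+50,u-60:u+60,::-1],None,fx=5,fy=5,interpolation=2))
f=np.load("pics/top.npz")["im"][125:255,210:325,::-1];cv2.imwrite("pics/board.png",cv2.resize(f,None,fx=4.6,fy=4.6,interpolation=2))
E
```

```text
top tablez -0.00017041628895120287
hi (467, array([ 388.2, -148.6]), array([ 67.5, 265.4]), 24.0, np.float64(53.5))
lo (262, array([ 401.5, -198.4]), array([57.7, 60.5]), 34.6, np.float64(29.5))
board (6571, array([540.2, 148.9]), array([221. , 300.2]), 77.2, np.float64(18.4))
(247, 143) [675. 217.  36.]
(226, 227) [416. 280.  -1.]
(311, 156) [641.  18.  16.]
(250, 146) [669. 210.  20.]
(231, 231) [403. 263.   1.]
(290, 241) [375.  78.  20.]
scene tablez -0.0002468331346419106
hi (293, array([633.1, 143.6]), array([935.2,  84.2]), 60.8, np.float64(53.2))
lo (241, array([ 413.3, -213.1]), array([ 63.6, 108.2]), 35.6, np.float64(29.8))
```

View pics/crop_top.png

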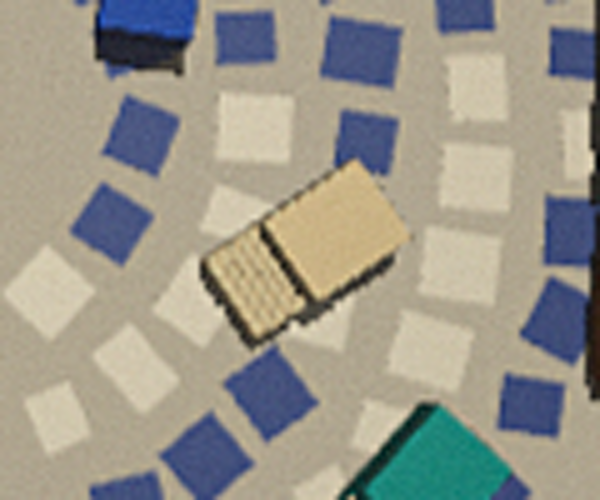

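The crop shows the cream block lying step up, with its gouge-marked step at the lower left (crop 255,285) and the plain top at (340,230). The uncut end points to the image's upper right. I'll refine its position now.

```bash
python3 - <<'E'
from h import *
from plant import ctrl
c="top";u,v=387,230
f=np.load(f"pics/{c}.npz");m=ctrl.camera_model(c);P=cloud(f["d"].astype(float),m["intrinsics"],np.linalg.inv(m["extrinsics"]))
U=np.indices(f["d"].shape);near=(abs(U[1]-u)<22)&(abs(U[0]-v)<22);z=P[...,2]
print("hi",rect(P,near&(z>.047)&(z<.06))); print("all",rect(P,near&(z>.025)&(z<.06)));print("lo",rect(P,near&(z>.025)&(z<.036)))
near=(U[1]>215)&(U[1]<320)&(U[0]>128)&(U[0]<250)
for lo,hi in((.013,.024),(.03,.042)):print("board",rect(P,near&(z>lo)&(z<hi)))
# ctrl geometry
q=ctrl.get_state()["tcp_rot"];print(np.round(R.from_quat(q).as_matrix(),3))
E
```

```text
hi (455, array([ 426.5, -235. ]), array([58.2, 69.8]), 34.7, np.float64(53.3))
all (725, array([ 415.3, -218.7]), array([ 58.3, 109.5]), 34.8, np.float64(50.9))
lo (253, array([ 398.6, -194. ]), array([57.8, 50.5]), 33.9, np.float64(29.6))
board (4973, array([535.4, 138.8]), array([199.2, 295.2]), 77.2, np.float64(17.3))
board (1427, array([540.2, 149.3]), array([219.8, 301. ]), 76.9, np.float64(35.3))
[[ 0.938  0.347 -0.   ]
 [ 0.347 -0.938  0.   ]
 [-0.    -0.    -1.   ]]
```

>>> {"method": "carry_out", "body": {
  "deltas": [0.039, -0.039, 0, 0, 0, 0.165, 0.079, -0.079, 0, 0, 0, 0.33, 0.118, -0.118, 0, 0, 0, 0.495, 0.158, -0.158, 0, 0, 0, 0.66, 0.197, -0.197, 0, 0, 0, 0.825],
  "grip": 100
}}

```text
time: 1.23
eef_pos: [0.3514, -0.3781, 0.2316]
tcp_rot: [0.972, -0.236, 0.0, 0.0]
contact_force: [0.0, 0.3, 0.2]
opening: 0.996
finger_force: 0.0
```

```bash
cat >> h.py <<'E'
def togo(ctrl,pos,yaw_x):
    "delta in tool axes to reach world pos (m) with tool down, tool x at yaw_x deg"
    s=ctrl.get_state();Rt=R.from_quat(s["tcp_rot"])
    c,n=np.cos(np.radians(yaw_x)),np.sin(np.radians(yaw_x))
    G=R.from_matrix([[c,n,0],[n,-c,0],[0,0,-1]])
    print("t",round(s["time"],2),"pos",np.round(s["eef_pos"],4),"F",np.round(s["contact_force"],1),"q6",np.round(s["qpos"],2),"open",round(s["opening"],3))
    print("shift",np.round(Rt.inv().apply(np.array(pos)-s["eef_pos"]),4),"turn",np.round((Rt.inv()*G).as_rotvec(),4))
E
python3 -c "
from h import *;from plant import ctrl
togo(ctrl,(.421,-.227,.22),-55.2)"
```

```text
t 1.23 pos [ 0.3514 -0.3781  0.2316] F [0.  0.3 0.2] q6 [-1.02 -0.07  1.96  0.    1.25  1.03] open 0.996
shift [-0.0074 -0.1662  0.0116] turn [ 0.     -0.0008  0.4875]
```

>>> {"method": "carry_out", "body": {
  "deltas": [-0.002, -0.055, 0.004, 0, 0, 0.163, -0.005, -0.11, 0.008, 0, 0, 0.325, -0.007, -0.166, 0.012, 0, 0, 0.488, -0.007, -0.166, 0.012, 0, 0, 0.488]
}}

```text
time: 1.72
eef_pos: [0.4206, -0.2256, 0.2192]
tcp_rot: [0.889, -0.459, -0.0, -0.0]
contact_force: [-0.5, -0.3, 0.9]
opening: 1.002
finger_force: 0.0
```

```bash
cat >> h.py <<'E'
def wrist(ctrl,name):
    s=ctrl.get_state();im,d=ctrl.read_camera("wrist");m=ctrl.camera_model("wrist")
    T=np.eye(4);T[:3,:3]=R.from_quat(s["tcp_rot"]).as_matrix();T[:3,3]=s["eef_pos"]
    cv2.imwrite(name,im[:,:,::-1]);return im,d,cloud(d.astype(float),m["intrinsics"],T@m["hand_eye"])
E
python3 - <<'E'
from h import *;from plant import ctrl
im,d,P=wrist(ctrl,"pics/w1.png")
near=np.hypot(P[...,0]-.415,P[...,1]+.219)<.075;z=P[...,2];near&=d>0
print("hi",rect(P,near&(z>.047)&(z<.06))); print("all",rect(P,near&(z>.025)&(z<.06)));print(np.median(z[near&(z<.01)]))
togo(ctrl,(.421,-.227,.025),-55.2)
E
```

```text
hi (4364, array([ 426.1, -233. ]), array([58. , 69.7]), 34.9, np.float64(53.9))
all (5984, array([ 414.7, -216.5]), array([ 58.1, 110. ]), 34.8, np.float64(53.5))
2.0919224731380526e-05
t 1.77 pos [ 0.4202 -0.2273  0.2195] F [ 0.1 -0.3 -0.5] q6 [-0.71 -0.15  2.06 -0.    1.23  1.82] open 0.997
shift [ 1.000e-04 -9.000e-04  1.945e-01] turn [ 0.0003 -0.0006  0.01  ]
```

View pics/w1.png

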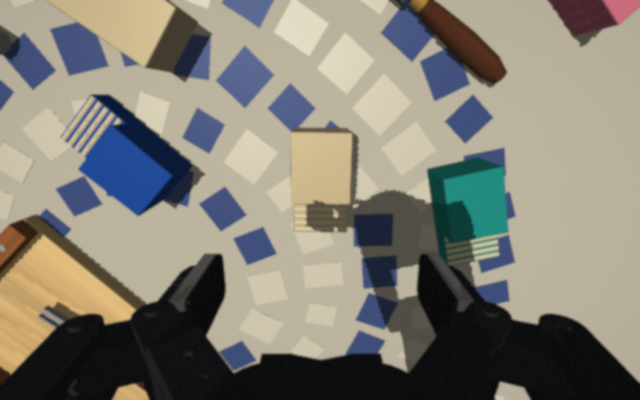

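The wrist view shows the cream stepped block centred between the fingers at (322,180), step towards the hand. The turquoise and blue look-alikes are clear of the fingers. I'm descending.

>>> {"method": "carry_out", "body": {
  "deltas": [-0.001, -0.001, 0.055, 0, 0, 0.01, -0.001, -0.001, 0.11, 0, 0, 0.01, -0.001, -0.001, 0.155, 0, 0, 0.01, -0.001, -0.001, 0.18, 0, 0, 0.01, -0.001, -0.001, 0.195, 0, 0, 0.01]
}}

```text
time: 2.4
eef_pos: [0.4191, -0.2282, 0.023]
tcp_rot: [0.885, -0.466, -0.001, -0.0]
contact_force: [0.4, 0.1, 0.0]
opening: 0.998
finger_force: 0.0
```

>>> {"method": "carry_out", "body": {
  "deltas": [0, 0, 0, 0, 0, 0, 0, 0, 0, 0, 0, 0, 0, 0, 0, 0, 0, 0, 0, 0, 0, 0, 0, 0, 0, 0, 0, 0, 0, 0],
  "grip": 45,
  "grip_force": 50
}}

```text
time: 3.02
eef_pos: [0.4213, -0.2284, 0.0259]
tcp_rot: [0.885, -0.465, 0.002, 0.0]
contact_force: [0.3, -2.2, 6.9]
opening: 0.671
finger_force: 58.0
```

>>> {"method": "carry_out", "body": {
  "deltas": [0, 0, -0.03, 0, 0, 0, 0, 0, -0.08, 0, 0, 0, 0, 0, -0.12, 0, 0, 0, 0, 0, -0.12, 0, 0, 0]
}}

```text
time: 3.52
eef_pos: [0.4209, -0.2279, 0.1461]
tcp_rot: [0.885, -0.465, 0.002, 0.001]
contact_force: [0.3, 0.1, -5.8]
opening: 0.664
finger_force: 57.1
```

```bash
python3 - <<'E'
from h import *;from plant import ctrl
im,d,P=wrist(ctrl,"pics/w2.png")
a=np.radians(-13);X=np.array([np.cos(a),np.sin(a)]);Y=np.array([-X[1],X[0]])
c=np.array([.5402,.149])+.128*X+.088*Y;g=c+(-.045-.02)*X+(-.029-.02)*Y;print(c,g)
togo(ctrl,(*g,.145),-13)
E
```

```text
[0.68471506 0.20595083] [0.61035841 0.17282852]
t 3.58 pos [ 0.4194 -0.2267  0.1434] F [ 0.1  0.2 -6.3] q6 [-0.71 -0.06  2.13 -0.    1.08  1.83] open 0.668
shift [-0.2207 -0.3839 -0.0016] turn [ 2.000e-04  8.000e-04 -7.408e-01]
```

View pics/w2.png

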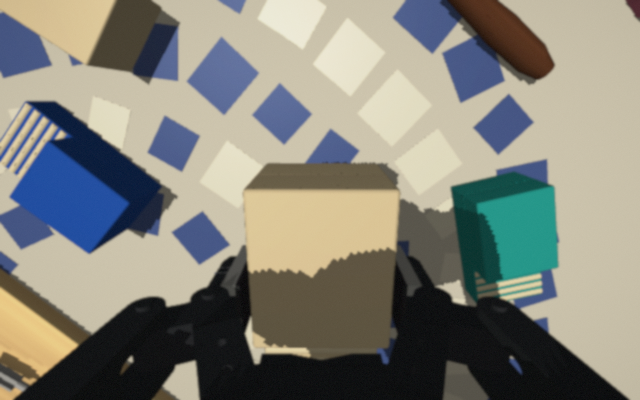

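The wrist view shows the block held squarely between the fingers, from (245,190) to (398,190), with no visible slip. I'm carrying it to the board.

>>> {"method": "carry_out", "body": {
  "deltas": [-0.022, -0.038, -0.005, 0, 0, -0.074, -0.05, -0.085, -0.005, 0, 0, -0.16, -0.077, -0.134, -0.005, 0, 0, -0.26, -0.105, -0.182, -0.005, 0, 0, -0.35, -0.132, -0.23, -0.005, 0, 0, -0.444]
}}

```text
time: 4.2
eef_pos: [0.5323, 0.014, 0.1445]
tcp_rot: [0.966, -0.257, -0.004, 0.001]
contact_force: [0.5, -0.7, -5.1]
opening: 0.673
finger_force: 57.2
```

```bash
python3 -c "
from h import *;from plant import ctrl
togo(ctrl,(.610,.173,.145),-13)"
```

```text
t 4.2 pos [0.5323 0.014  0.1445] F [ 0.5 -0.7 -5.1] q6 [-0.16  0.07  1.99 -0.    1.09  1.93] open 0.673
shift [-0.0117 -0.1765 -0.001 ] turn [ 0.0021  0.0079 -0.2938]
```

>>> {"method": "carry_out", "body": {
  "deltas": [-0.003, -0.045, 0, 0, 0, -0.075, -0.006, -0.09, 0, 0, 0, -0.15, -0.009, -0.135, 0, 0, 0, -0.22, -0.012, -0.176, 0, 0, 0, -0.294, -0.012, -0.176, 0, 0, 0, -0.294]
}}

```text
time: 4.82
eef_pos: [0.6103, 0.1725, 0.1439]
tcp_rot: [0.994, -0.113, -0.004, 0.001]
contact_force: [-0.1, 0.7, -6.8]
opening: 0.671
finger_force: 57.6
```

```bash
python3 - <<'E'
from h import *;from plant import ctrl
im,d,P=wrist(ctrl,"pics/w3.png");np.savez("pics/w3.npz",P=P,im=im)
s=ctrl.get_state();e=s["eef_pos"];z=P[...,2];ok=d>0
print("block z",rect(P,ok&(abs(z-e[2]-.029)<.008)&(np.hypot(P[...,0]-e[0],P[...,1]-e[1])<.09)))
fen=ok&(z>.031)&(z<.041)&(P[...,0]>.3);bd=ok&(z>.013)&(z<.023)
togo(ctrl,(.610,.173,.080),-13)
a=np.radians(-13);X=np.array([np.cos(a),np.sin(a)]);Y=np.array([-X[1],X[0]])
B=(P[...,:2]-[.5402,.149])@np.stack([X,Y],1)*1000
for n,m in(("short",fen&(B[...,0]>115)&(B[...,0]<160)&(B[...,1]<70)),("long",fen&(B[...,1]>70)&(B[...,0]<115))):
    print(n,m.sum(),np.percentile(B[m],[1,50,99],axis=0).round(1).tolist() if m.any() else 0)
    if m.sum()>50:print(rect(P,m))
E
```

```text
block z (25576, array([616.7, 171.2]), array([84.9, 71.1]), 76.7, np.float64(171.7))
t 4.88 pos [0.6098 0.171  0.144 ] F [-1.1 -0.5 -6.3] q6 [ 0.11  0.28  1.75 -0.    1.12  1.91] open 0.666
shift [ 0.0003 -0.0022  0.064 ] turn [ 0.0034  0.0081 -0.0011]
short 7594 [[125.9, -104.9], [137.1, -18.2], [147.5, 68.2]]
(7594, array([669.2, 100.1]), array([177.3,  21.8]), 77.1, np.float64(35.9))
long 2931 [[-129.7, 90.6], [76.9, 103.8], [114.2, 337.6]]
(2931, array([523.8, 323.8]), array([164.9, 347.7]), 31.9, np.float64(35.9))
```

View pics/w3.png

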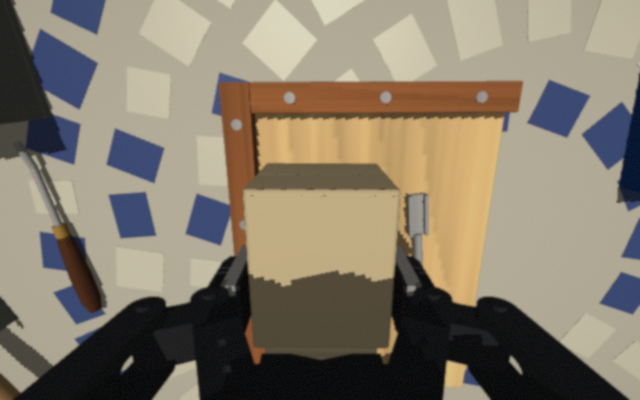

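The view shows the block parallel to both fences, with the short fence along row 98 and the long fence along column 237. The gouge tip at (417,200) lies at board level, clear of the right finger. I'm lowering.

>>> {"method": "carry_out", "body": {
  "deltas": [0, 0, 0.035, 0, 0, 0, 0, 0, 0.065, 0, 0, 0, 0, 0, 0.085, 0, 0, 0, 0, 0, 0.092, 0, 0, 0, 0, 0, 0.094, 0, 0, 0]
}}

```text
time: 5.5
eef_pos: [0.6125, 0.1699, 0.0552]
tcp_rot: [0.993, -0.115, -0.0, 0.0]
contact_force: [0.2, -0.1, -6.2]
opening: 0.667
finger_force: 57.5
```

>>> {"method": "carry_out", "body": {
  "deltas": [0, 0, 0.001, 0, 0, 0, 0, 0, 0.002, 0, 0, 0, 0, 0, 0.003, 0, 0, 0, 0, 0, 0.003, 0, 0, 0]
}}

```text
time: 6.0
eef_pos: [0.6124, 0.1703, 0.0525]
tcp_rot: [0.993, -0.115, 0.0, -0.0]
contact_force: [0.5, -0.0, -5.9]
opening: 0.669
finger_force: 57.5
```

>>> {"method": "carry_out", "body": {
  "deltas": [0, 0, 0.0015, 0, 0, 0, 0, 0, 0.003, 0, 0, 0, 0, 0, 0.0045, 0, 0, 0, 0, 0, 0.0045, 0, 0, 0]
}}

```text
time: 6.5
eef_pos: [0.6122, 0.1702, 0.0475]
tcp_rot: [0.993, -0.115, -0.0, 0.0]
contact_force: [-0.1, -0.5, -5.6]
opening: 0.668
finger_force: 57.5
```

>>> {"method": "carry_out", "body": {
  "deltas": [0, 0, 0.001, 0, 0, 0, 0, 0, 0.002, 0, 0, 0, 0, 0, 0.002, 0, 0, 0]
}}

```text
time: 6.88
eef_pos: [0.6123, 0.1703, 0.0457]
tcp_rot: [0.993, -0.115, -0.0, 0.0]
contact_force: [-1.0, -0.5, -6.2]
opening: 0.667
finger_force: 57.5
```

>>> {"method": "carry_out", "body": {
  "deltas": [0, 0, 0.0005, 0, 0, 0, 0, 0, 0.001, 0, 0, 0, 0, 0, 0.001, 0, 0, 0]
}}

```text
time: 7.25
eef_pos: [0.6124, 0.1703, 0.0448]
tcp_rot: [0.993, -0.115, -0.0, -0.0]
contact_force: [0.3, 0.1, -6.2]
opening: 0.669
finger_force: 57.5
```

>>> {"method": "carry_out", "body": {
  "deltas": [0, 0, 0.0005, 0, 0, 0, 0, 0, 0.001, 0, 0, 0, 0, 0, 0.001, 0, 0, 0]
}}

```text
time: 7.62
eef_pos: [0.6124, 0.1703, 0.044]
tcp_rot: [0.993, -0.115, -0.0, 0.0]
contact_force: [-1.2, -0.0, -3.5]
opening: 0.666
finger_force: 57.9
```

>>> {"method": "carry_out", "body": {
  "deltas": [0, 0, 0.0005, 0, 0, 0, 0, 0, 0.0005, 0, 0, 0]
}}

```text
time: 7.88
eef_pos: [0.6124, 0.1703, 0.044]
tcp_rot: [0.993, -0.115, -0.0, 0.0]
contact_force: [-3.4, -0.6, 1.1]
opening: 0.667
finger_force: 58.3
```

>>> {"method": "carry_out", "body": {
  "deltas": [0.003, -0.004, 0, 0, 0, 0, 0.006, -0.008, 0, 0, 0, 0, 0.009, -0.012, 0, 0, 0, 0, 0.012, -0.016, 0, 0, 0, 0, 0.012, -0.017, 0, 0, 0, 0]
}}

```text
time: 8.5
eef_pos: [0.629, 0.1837, 0.044]
tcp_rot: [0.993, -0.115, 0.001, 0.0]
contact_force: [-3.2, -5.0, 3.0]
opening: 0.669
finger_force: 58.6
```

>>> {"method": "carry_out", "body": {
  "deltas": [0, -0.001, 0, 0, 0, 0, 0, -0.002, 0, 0, 0, 0, 0, -0.003, 0, 0, 0, 0, 0, -0.003, 0, 0, 0, 0]
}}

```text
time: 9.0
eef_pos: [0.6297, 0.1865, 0.044]
tcp_rot: [0.993, -0.115, 0.001, 0.0]
contact_force: [-0.6, -5.1, 2.4]
opening: 0.666
finger_force: 58.5
```

>>> {"method": "carry_out", "body": {
  "deltas": [0, -0.001, 0, 0, 0, 0, 0, -0.0015, 0, 0, 0, 0, 0, -0.0015, 0, 0, 0, 0]
}}

```text
time: 9.38
eef_pos: [0.63, 0.188, 0.044]
tcp_rot: [0.993, -0.115, 0.001, 0.0]
contact_force: [-0.5, -5.5, 3.0]
opening: 0.668
finger_force: 58.6
```

>>> {"method": "carry_out", "body": {
  "deltas": [0, -0.001, 0, 0, 0, 0, 0, -0.0015, 0, 0, 0, 0, 0, -0.0015, 0, 0, 0, 0]
}}

```text
time: 9.75
eef_pos: [0.6302, 0.1894, 0.044]
tcp_rot: [0.993, -0.115, 0.001, 0.0]
contact_force: [-0.4, -5.8, 2.1]
opening: 0.664
finger_force: 58.7
```

>>> {"method": "carry_out", "body": {
  "deltas": [0, -0.001, 0, 0, 0, 0, 0, -0.0015, 0, 0, 0, 0, 0, -0.0015, 0, 0, 0, 0]
}}

```text
time: 10.12
eef_pos: [0.6304, 0.1905, 0.044]
tcp_rot: [0.993, -0.115, 0.001, 0.001]
contact_force: [-1.5, -6.8, 2.8]
opening: 0.667
finger_force: 58.7
```

>>> {"method": "carry_out", "body": {
  "deltas": [0, -0.001, 0, 0, 0, 0, 0, -0.0015, 0, 0, 0, 0, 0, -0.0015, 0, 0, 0, 0]
}}

```text
time: 10.5
eef_pos: [0.6305, 0.1907, 0.0441]
tcp_rot: [0.993, -0.114, 0.0, 0.002]
contact_force: [-2.3, -9.2, 3.8]
opening: 0.667
finger_force: 58.9
```

>>> {"method": "carry_out", "body": {
  "deltas": [0.001, -0.0005, 0, 0, 0, 0, 0.002, -0.0005, 0, 0, 0, 0, 0.003, -0.0005, 0, 0, 0, 0, 0.003, -0.0005, 0, 0, 0, 0]
}}

```text
time: 11.0
eef_pos: [0.6306, 0.1907, 0.0442]
tcp_rot: [0.994, -0.114, -0.004, 0.003]
contact_force: [-12.0, -9.3, 10.9]
opening: 0.671
finger_force: 59.8
```

>>> {"method": "carry_out", "body": {
  "deltas": [0.001, 0, 0, 0, 0, 0, 0.002, 0, 0, 0, 0, 0, 0.002, 0, 0, 0, 0, 0]
}}

```text
time: 11.38
eef_pos: [0.6308, 0.1908, 0.0443]
tcp_rot: [0.994, -0.113, -0.006, 0.003]
contact_force: [-16.8, -9.2, 15.7]
opening: 0.67
finger_force: 60.2
```

```bash
cat > gap.py <<'E'
from h import *;from plant import ctrl
import sys
im,d,P=wrist(ctrl,sys.argv[1]);z=P[...,2];ok=d>0
a=np.radians(-13);X=np.array([np.cos(a),np.sin(a)]);Y=np.array([-X[1],X[0]])
B=(P[...,:2]-[.5402,.149])@np.stack([X,Y],1)*1000
top=ok&(abs(z-.072)<.004)&(B[...,1]>35)&(B[...,1]<85)&(B[...,0]<135)
fs=ok&(abs(z-.036)<.004)&(B[...,0]>115)&(B[...,0]<155)&(B[...,1]<85)&(B[...,1]>-60)
print("top z",np.median(z[top])*1000)
for lo in range(40,85,10):
    m=top&(B[...,1]>=lo)&(B[...,1]<lo+10);print(lo,"block end x",np.percentile(B[m][:,0],99.5).round(1) if m.sum()>20 else None)
for lo in range(-60,85,20):
    m=fs&(B[...,1]>=lo)&(B[...,1]<lo+20);print(lo,"fence x",np.percentile(B[m][:,0],[.5,99.5]).round(1) if m.sum()>20 else None)
p=np.polyfit(B[top][:,0],z[top]*1000,1);print("pitch deg",np.degrees(np.arctan(p[0])))
m=top&(B[...,0]>95)&(B[...,0]<110);print("block y max near",np.percentile(B[ok&(z>.045)&(z<.076)&(B[...,0]>100)&(B[...,0]<135)][:,1],[1,99]))
E
python3 gap.py pics/w4.png
```

```text
top z 72.21136744285187
40 block end x 120.6
50 block end x 120.6
60 block end x 120.6
70 block end x 120.7
80 block end x 120.7
-60 fence x [126.1 147.7]
-40 fence x [126.2 147.7]
-20 fence x [125.6 147.6]
0 fence x [125.7 147.3]
20 fence x [120.1 147.3]
40 fence x [120.1 147.3]
60 fence x [120.1 147.2]
80 fence x [120.1 146.9]
pitch deg -0.662392937317891
block y max near [33.20525679 89.21200371]
```

View pics/w4.png

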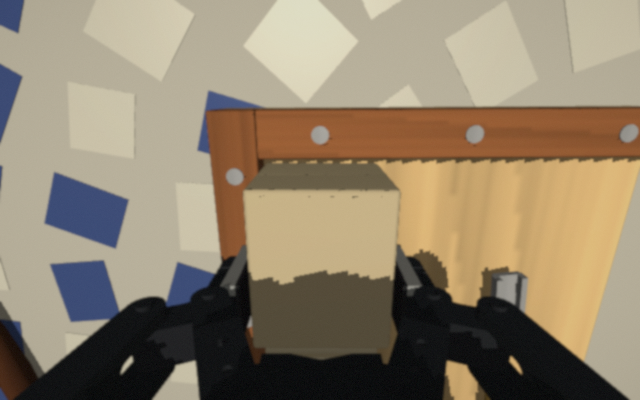

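The view shows the uncut end about 5 mm short of the short fence: the block edge is near row 165 and the fence edge near row 160. It is jammed by friction, so I'll unload it, raise slightly and slide lightly.

>>> {"method": "carry_out", "body": {
  "deltas": [-0.004, 0.001, -0.0003, 0, 0, 0, -0.004, 0.0015, -0.001, 0, 0, 0, -0.004, 0.0015, -0.001, 0, 0, 0]
}}

```text
time: 11.8
eef_pos: [0.6305, 0.1907, 0.0441]
tcp_rot: [0.994, -0.114, -0.0, 0.001]
contact_force: [-1.6, -5.8, 1.3]
opening: 0.668
finger_force: 58.4
```

>>> {"method": "carry_out", "body": {
  "deltas": [0.0015, 0, 0, 0, 0, 0, 0.003, 0, 0, 0, 0, 0, 0.003, 0, 0, 0, 0, 0]
}}

```text
time: 12.18
eef_pos: [0.6306, 0.1907, 0.0442]
tcp_rot: [0.994, -0.114, -0.004, 0.001]
contact_force: [-10.8, -4.9, 8.1]
opening: 0.668
finger_force: 59.3
```

>>> {"method": "carry_out", "body": {
  "deltas": [0, 0.001, -0.0005, 0, 0, 0, 0, 0.002, -0.001, 0, 0, 0, 0, 0.002, -0.0015, 0, 0, 0]
}}

```text
time: 12.55
eef_pos: [0.6323, 0.1898, 0.0443]
tcp_rot: [0.993, -0.115, -0.001, -0.001]
contact_force: [-0.1, -0.5, -5.7]
opening: 0.673
finger_force: 57.6
```

>>> {"method": "carry_out", "body": {
  "deltas": [0.0015, 0, 0, 0, 0, 0, 0.003, 0, 0, 0, 0, 0, 0.003, 0, 0, 0, 0, 0]
}}

```text
time: 12.92
eef_pos: [0.6353, 0.1887, 0.045]
tcp_rot: [0.993, -0.115, -0.001, -0.0]
contact_force: [-2.2, 1.8, -6.6]
opening: 0.663
finger_force: 57.6
```

>>> {"method": "carry_out", "body": {
  "deltas": [0.0005, 0, 0, 0, 0, 0, 0.001, 0, 0, 0, 0, 0, 0.001, 0, 0, 0, 0, 0]
}}

```text
time: 13.3
eef_pos: [0.6354, 0.1886, 0.0451]
tcp_rot: [0.993, -0.115, -0.002, 0.0]
contact_force: [-4.9, 1.9, -4.7]
opening: 0.667
finger_force: 57.7
```

>>> {"method": "carry_out", "body": {
  "deltas": [0.0005, 0, 0, 0, 0, 0, 0.001, 0, 0, 0, 0, 0, 0.001, 0, 0, 0, 0, 0]
}}

```text
time: 13.68
eef_pos: [0.6354, 0.1886, 0.0451]
tcp_rot: [0.993, -0.114, -0.004, 0.0]
contact_force: [-9.0, 2.6, -2.8]
opening: 0.668
finger_force: 58.0
```

>>> {"method": "carry_out", "body": {
  "deltas": [-0.0015, 0, 0, 0, 0, 0, -0.0015, -0.001, 0.0005, 0, 0, 0, -0.0015, -0.002, 0.001, 0, 0, 0, -0.0015, -0.002, 0.001, 0, 0, 0]
}}

```text
time: 14.18
eef_pos: [0.6355, 0.1893, 0.0445]
tcp_rot: [0.993, -0.115, -0.002, 0.001]
contact_force: [-7.6, -0.2, -2.8]
opening: 0.669
finger_force: 58.1
```

>>> {"method": "carry_out", "body": {
  "deltas": [0, -0.001, 0.0003, 0, 0, 0, 0, -0.002, 0.0005, 0, 0, 0, 0, -0.002, 0.0005, 0, 0, 0]
}}

```text
time: 14.55
eef_pos: [0.6356, 0.1895, 0.0445]
tcp_rot: [0.993, -0.114, -0.003, 0.003]
contact_force: [-10.2, -4.9, -0.2]
opening: 0.671
finger_force: 58.5
```

>>> {"method": "carry_out", "body": {
  "deltas": [0.0005, -0.001, 0.0003, 0, 0, 0, 0.001, -0.002, 0.0005, 0, 0, 0, 0.001, -0.002, 0.0005, 0, 0, 0]
}}

```text
time: 14.92
eef_pos: [0.6356, 0.1897, 0.0446]
tcp_rot: [0.993, -0.114, -0.005, 0.005]
contact_force: [-16.3, -10.6, 6.8]
opening: 0.671
finger_force: 59.2
```

```bash
python3 gap.py pics/w5.png; python3 -c "
from plant import ctrl;s=ctrl.get_state();print(s['contact_force'],s['eef_pos'],s['wrist_torque'])"
```

```text
top z 72.43666010950166
40 block end x 125.4
50 block end x 125.5
60 block end x 125.6
70 block end x 125.6
80 block end x 125.6
-60 fence x [126.1 147.8]
-40 fence x [126.1 147.7]
-20 fence x [125.7 147.6]
0 fence x [125.8 147.4]
20 fence x [124.9 147.4]
40 fence x [124.9 147.4]
60 fence x [125.  147.2]
80 fence x [125.1 147. ]
pitch deg -0.7366673218095355
block y max near [33.2559081  89.30130396]
[-15.45452726 -11.28992741   7.08353925] [0.63562077 0.18966215 0.04455133] [-1.85900749  2.39037826  0.10120015]
```

>>> {"method": "carry_out", "body": {
  "deltas": [0.0005, -0.001, 0, 0, 0, 0, 0.001, -0.002, 0, 0, 0, 0, 0.001, -0.002, 0, 0, 0, 0, 0.001, -0.002, 0, 0, 0, 0]
}}

```text
time: 15.48
eef_pos: [0.6357, 0.1898, 0.0446]
tcp_rot: [0.993, -0.113, -0.007, 0.007]
contact_force: [-20.1, -15.6, 10.8]
opening: 0.669
finger_force: 59.7
```

>>> {"method": "carry_out", "body": {
  "deltas": [0, 0, 0, 0, 0, 0, 0, 0, 0, 0, 0, 0, 0, 0, 0, 0, 0, 0, 0, 0, 0, 0, 0, 0, 0, 0, 0, 0, 0, 0]
}}

```text
time: 16.1
eef_pos: [0.6357, 0.1898, 0.0447]
tcp_rot: [0.993, -0.113, -0.007, 0.007]
contact_force: [-20.5, -15.0, 10.7]
opening: 0.668
finger_force: 59.7
```

```bash
python3 - <<'E'
from h import *;from plant import ctrl
a=np.radians(-13);X=np.array([np.cos(a),np.sin(a)]);Y=np.array([-X[1],X[0]])
def plane(P,B,m):
    A=np.c_[B[m],np.ones(m.sum())];k=np.linalg.lstsq(A,P[...,2][m]*1000,rcond=None)[0];return np.degrees(k[:2]).round(2),round(k[2],1)
im,d,P=wrist(ctrl,"pics/w6.png");z=P[...,2];B=(P[...,:2]-[.5402,.149])@np.stack([X,Y],1)*1000
top=(d>0)&(abs(z-.072)<.004)&(B[...,1]>36)&(B[...,1]<86)&(B[...,0]<122)
print("block tilt x,y",plane(P,B,top),np.median(z[top]))
fl=(d>0)&(abs(z-.018)<.004)&(B[...,0]>0)&(B[...,0]<120)&(B[...,1]<20)&(B[...,1]>-100)
print("board",plane(P,B,fl),fl.sum());f2=(d>0)&(abs(z)<.006);print("table",plane(P,B,f2))
b=B[top];e=[(np.percentile(b[abs(b[:,1]-y)<3][:,0],99),y) for y in range(42,84,4)];print("yaw rel",np.degrees(np.polyfit([q[1] for q in e],[q[0] for q in e],1)[0]))
for c in("top",):
    im,d=ctrl.read_camera(c);m=ctrl.camera_model(c);cv2.imwrite("pics/top9.png",im[:,:,::-1])
E
```

```text
block tilt x,y (array([-0.55, -1.03]), np.float64(74.6)) 0.07258306449636659
board (array([0.01, 0.02]), np.float64(17.9)) 26509
table (array([0.04, 0.03]), np.float64(-0.1))
yaw rel 0.11575147691570081
```

Seated at both fences, with the block tilted 1.2° towards the corner. I'll level it a little.

>>> {"method": "carry_out", "body": {
  "deltas": [0, 0.001, 0, 0.006, 0.003, 0, 0, 0.001, 0, 0.012, 0.006, 0, 0, 0.001, 0, 0.012, 0.006, 0, 0, 0.001, 0, 0.012, 0.006, 0]
}}

```text
time: 16.7
eef_pos: [0.6357, 0.1896, 0.0443]
tcp_rot: [0.994, -0.113, -0.003, 0.001]
contact_force: [-17.9, -13.6, 8.7]
opening: 0.668
finger_force: 59.3
```

```bash
cat > tilt.py <<'E'
from h import *;from plant import ctrl
a=np.radians(-13);X=np.array([np.cos(a),np.sin(a)]);Y=np.array([-X[1],X[0]])
im,d,P=wrist(ctrl,"pics/wt.png");z=P[...,2];B=(P[...,:2]-[.5402,.149])@np.stack([X,Y],1)*1000
m=(d>0)&(abs(z-.072)<.004)&(B[...,1]>36)&(B[...,1]<86)&(B[...,0]<122)
k=np.linalg.lstsq(np.c_[B[m],np.ones(m.sum())],z[m]*1000,rcond=None)[0]
F=ctrl.get_state()["contact_force"];print("tilt",np.degrees(k[:2]),np.median(z[m]),"FX,FY,FZ",F[:2]@X,F[:2]@Y,F[2],"end",np.percentile(B[m][:,0],99.5))
E
python3 tilt.py
```

```text
tilt [-0.47897327 -0.24357227] 0.07224220522455126 FX,FY,FZ -14.552125238050817 -16.52643744162485 7.8608056385694765 end 121.74592358312351
```

>>> {"method": "carry_out", "body": {
  "deltas": [0, 0, 0, 0, 0, 0, 0, 0, 0, 0, 0, 0, 0, 0, 0, 0, 0, 0, 0, 0, 0, 0, 0, 0, 0, 0, 0, 0, 0, 0]
}}

```text
time: 17.38
eef_pos: [0.6357, 0.1896, 0.0443]
tcp_rot: [0.994, -0.113, -0.003, 0.001]
contact_force: [-18.0, -12.7, 8.2]
opening: 0.666
finger_force: 59.3
```

```bash
python3 tilt.py; python3 -c "
from plant import ctrl;print(ctrl.sign_off())"
```

```text
tilt [-0.50050014 -0.22599051] 0.07221340122565098 FX,FY,FZ -14.319695635521416 -16.380302504680696 8.54535951143825 end 121.70385682256602
the job is handed in; nothing more can be done
None
```

I handed the job in at about 17 s (no verdict came back): the stepped limestone block is step up in the board's corner, tilted about 0.5°, and still held by the gripper, which is pushing about 14 N towards the short fence and 16 N towards the long one.

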